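Run the barrel polisher on high

TASK

On the grey bench polisher, push the wide T-shaped speed lever away from the robot with the fingertips, past the low notch and fully home in the high one, and then press the green start button right down and let it come up again. Only push: do not pinch the lever, do not press green before the lever is home and do not press the red button, and leave the loose things on the bench where they stand.

Things in the scene. Friction and masses are not known exactly. Their poses are not given: they have to be found in the camera images.
- polisher: grey bench barrel polisher, fixed. Origin on the bench under the middle of its control housing; x points to the drum at its back (away from the robot), y to its left, z up. Housing 170 (x) x 250 (y) mm, flat deck 56 mm above the bench; the drum behind lies at x = 93 to 178 mm, top 144 mm up. The lever stands at y = -55 mm, the two buttons at y = 85 mm on the deck
- selector (a joint): speed lever, rad: 0 off (leans to the front), 0.4 low (upright, first notch), 0.8 high (leans to the drum, second notch, end stop). Swings in the polisher's x-z plane about an axis at x = 0, y = -55 mm, 15 mm above the bench. A spring detent holds it in each notch: about 7 N at the grip to leave one; past about 0.2 or 0.6 rad it snaps into the next notch, and stays in low unless pushed on
- lever_grip (a point): centre of the lever's T-bar grip, 100 mm from the lever's axis, so 107 mm above the bench at off and high and 115 mm when upright. The bar is 94 mm long (along polisher y), 16 mm thick and 24 mm high, tilting with the lever; orange ribbed front half (the side to push), black back half; fingers pressing on both halves at once are pinching
- start_button_top (a point): centre of the top of the green start button, 24 mm across, about 79 mm above the bench, pressed straight down
- start_button (a joint): travel of the green button, m: 0 = up, 0.006 = fully down (5 N); springs back up
- stop_button_top (a point): centre of the top of the red stop button, the same size and height, 70 mm in front of or behind the green one (they trade places): not to be pressed
- stop_button (a joint): travel of the red button, m: 0 = up, 0.006 = fully down
- oil_bottle: white bottle with red screw cap, 34 mm across, 78 mm tall, loose bystander; origin under its centre
- canister: black canister with grey cap, 34 mm across, 47 mm tall, loose bystander; origin under its centre
- loupe: folding loupe, 66 x 40 x 12 mm, lying flat, loose bystander; origin under its centre
- polish_bar: brown and white bar of polishing compound, 34 x 96 x 32 mm, loose bystander; origin under its centre
- white_tin: closed round white tin, 42 mm across, 18 mm high, loose bystander; origin under its centre
- pliers: red-handled pliers, 135 x 37 x 8 mm, lying flat, loose bystander; origin under their centre

How it is judged (in metres and radians):
On the way, in this order (a step that is already met when the one before it is completed fails the run):
1. the lever has been pushed past low and is home in the high notch (value of joint selector above 0.75 rad), for 0.3 s.
2. the green button is pressed down (value of joint start_button above 0.004 m), for 0.05 s.
At the end, for the whole second after the job is handed in: the lever rests in the high notch (above 0.75 of its 0.8 rad), both buttons are up again (under 2 mm), and every loose thing lies within 20 mm of where it stood (value of joint selector above 0.75 rad and value of joint each of start_button, stop_button below 0.002 m and distance of each of oil_bottle, canister, loupe, polish_bar, white_tin, pliers from where it was at the start of the episode below 0.02 m); the robot touches nothing.
It fails at once if the lever is pinched: fingers press on its front and back halves at once (contact force between the fingers and selector_c2 above 2 N and contact force between the fingers and selector_c3 above 2 N).
It fails at once if the green button is pressed while the lever is not in high (value of joint start_button above 0.003 m and value of joint selector below 0.7 rad).
It fails at once if the red button is pressed (value of joint stop_button above 0.003 m).
It fails at once if a loose thing is lifted, carried or knocked away (more than 20 mm) (distance of any of oil_bottle, canister, loupe, polish_bar, white_tin, pliers from where it was at the start of the episode above 0.02 m).
It also fails if it takes over 42 s, if anything falls off the work surface, if the arm or the gripper's body presses on something with over 40 N, if the wrist force passes 120 N, or if a joint passes its speed limit or range.

ROBOT

A 6-joint arm with a two-finger parallel gripper is mounted at the origin on a cart in front of the work surface, level with it; the furniture and walls round the work are solid. World frame = base frame: x ahead of the robot, y to its left, z up, the work surface at z = 0. Lengths are in m, angles in degrees, forces in N, time in s.
With the tool pointing down it reaches from about 0.275 to 0.75 m from the base axis. Payload 10.2 kg.
Tool frame: the origin (TCP) lies at the very end of the fingers, on their centre line; the grasp point (between the pads) lies 19 mm behind it; z points along the fingers, x is the direction in which the jaws open and shut, and the axes are right-handed (so a half turn about z gives the same grasp; the last joint's range is limited). The gripper opens to 88 mm and grips with 3 to 60 N. Pads are 18 mm wide; open, the fingers measure 123 mm over their backs; the gripper's body (75 mm by 187 mm) begins 45 mm behind the grasp point.
Start: joints at [-83.675, 17.928, 85.812, -0, 76.261, -12.8], TCP at [0.172, -0.496, 0.239] pointing down, gripper open.
Joint ranges: [-168.41, 168.41], [-55.51, 124.54], [10.69, 146.95], [-70.63, 250.63], [1, 178], [-165.06, 165.06]. Speed limits (degrees/s): [136.94, 136.94, 172.46, 180, 180, 180].

INTERFACE

Orientations are given as [roll, pitch, yaw] about the fixed x, y, z axes, in that order (R = Rz(yaw) Ry(pitch) Rx(roll)).
In Python, from station import telemetry, camera, calibration, workorder gives the robot as it stands.
- The arm moves only by the tool carry_out, never from a script. Its argument "series" is a list of rows, each a list of 5 numbers: the shift along the tool's x, y, z in mm, then the turn about the tool's z in rad, then the opening, from 0 (shut) to 1 (fully open). A call has 1 to 20 rows; each row shifts and turns the pose as measured when the row begins, along the tool's axes as they then stand; what a row does not reach is not made up. A row lasts 1/12 s, in which the tool goes at most 41.7 mm and 7.16 degrees, less where a joint would pass 70% of its speed; a pose out of reach is approached as far as the arm can. A call with a gripper value outside its range is refused whole. The fingers move at their own pace and stop on an object; "grip_force" is the grip in N (left out, the last holds). Time passes only in rows, so rows that do not move let the fingers close. It gives the time, the measured TCP pose, the force and the opening at its end, in the units of the state.
- telemetry.sense(): the state, without advancing time (a new reading comes with each control period).
- camera(name): name is "side" or "top" or "wrist"; returns (picture, depth): 420x560x3 uint8, red, green, blue; 420x560 float32, m along the optical axis (not along the pixel's ray), 0 where there is no reading.
- calibration(name): a dict with "vertical_fov" (degrees; the focal length in pixels is half the picture's height over the tangent of half this angle, whatever the lens; pixels are square), "cx", "cy" (the principal point, pixels), "world_to_cam" (4x4, takes a point from world to camera coordinates); the wrist camera has in their place "hand_eye" (4x4, takes a point from camera to tool coordinates, whose origin is the TCP and whose axes are the tool frame's). Camera axes: x right, y down, z forward; pixel columns grow to the right and rows downward; lengths in m; the calibration is good to about 2 mm. The wrist camera is an equidistant fisheye: a pixel r from the principal point sees the ray r / f radians off the axis. A picture is of the moment at which its call begins: read the wrist's pose just before it. calibration takes no time and is no camera call.
- workorder.close_job(): hands the job in, once; it reports no verdict.
The state is a dict: "t": time; "joint_pos": joint angles; "qvel": joint speeds; "tau": joint torques, N m; "tool_pos": TCP position; "tcp_rot": TCP orientation; "force": force on the tool from outside, world axes, zero at the start; "ft_torque": the same for the moment, N m; "finger_gap": finger opening in m.
Only numpy, scipy, OpenCV 4.12 (cv2) and the standard library are available. Lean on these libraries where they do the work, as an engineer would, in place of code of your own. Each camera call takes 0.05 s, during which the arm holds its last target.

## Working session

There is one attempt and no reset: what is moved stays moved. The work goes in short steps, Python scripts to look and compute and a tool call to move; the robot and the scene stay as the last step left them, time stands still between calls to the robot, and variables do not carry over. Pictures are saved under pics/ and viewed, and the job is handed in when it is done.

Besides the shell and the picture viewer there is one more tool, called after ">>>" as name(argument=value, ...), one argument or row to a line, values as JSON. carry_out: Moves the arm, as the interface text tells. Its arguments: {"type":"object","properties":{"series":{"type":"array"},"grip_force":{"type":"number"}},"required":["series"]}

```bash
mkdir -p pics; ls; cat > h.py <<'E'
import numpy as np,cv2
from station import telemetry,camera,calibration,workorder
def snap(n,f):
    s=telemetry.sense(); im,d=camera(n); cv2.imwrite('pics/'+f+'.png',im[:,:,::-1]); np.savez('pics/'+f+'.npz',im=im,d=d); return s,im,d
def pts(n,d):
    c=calibration(n); H,W=d.shape; f=H/2/np.tan(np.radians(c['vertical_fov']/2))
    v,u=np.mgrid[:H,:W]; X=np.stack([(u-c['cx'])/f*d,(v-c['cy'])/f*d,d,np.ones_like(d)],-1)
    P=X@np.linalg.inv(np.array(c['world_to_cam'])).T; P=P[...,:3]; P[d==0]=np.nan; return P
E
python3 - <<'E'
from h import *
print(telemetry.sense())
for n in('top','side'):
    snap(n,n+'0'); c=calibration(n); print(c)
E
```

```text
pics
{'t': 0.0, 'joint_pos': array([-8.36744649e+01,  1.79581530e+01,  8.58523975e+01, -1.14494667e-03,
        7.62595689e+01, -1.28021643e+01]), 'qvel': array([-0.00900476,  0.02483188,  0.08797338,  0.0016247 ,  0.07500664,
        0.06961879]), 'tau': array([-5.85457274e-04, -4.02210367e+01, -2.52271038e+01,  6.94479723e-02,
        3.52429936e-02, -1.09437983e-04]), 'tool_pos': array([ 0.17196687, -0.49578948,  0.23818318]), 'tcp_rot': array([-1.79985547e+02,  6.86227011e-02, -7.08720193e+01]), 'force': array([ 0.45754468, -0.24368956,  0.89217255]), 'ft_torque': array([0.0071637 , 0.00515839, 0.00383976]), 'finger_gap': 0.08822103453209208}
{'vertical_fov': 43.18503964723375, 'cx': 284.57788768168007, 'cy': 213.2307914502371, 'world_to_cam': array([[-1.32352996e-03, -9.99941853e-01, -1.07023061e-02,
        -4.79196878e-02],
       [-9.90579119e-01,  2.77651250e-03, -1.36913475e-01,
         5.68096732e-01],
       [ 1.36935229e-01,  1.04202718e-02, -9.90525195e-01,
         1.40645008e+00],
       [ 0.00000000e+00,  0.00000000e+00,  0.00000000e+00,
         1.00000000e+00]])}
{'vertical_fov': 43.49200432204795, 'cx': 281.32415168180256, 'cy': 209.52293667785145, 'world_to_cam': array([[ 0.98688448, -0.16136818, -0.00439737, -0.57667859],
       [-0.12571305, -0.75116811, -0.64802986,  0.09372066],
       [ 0.10126823,  0.64008342, -0.76160223,  1.45668336],
       [ 0.        ,  0.        ,  0.        ,  1.        ]])}
```

View pics/top0.png

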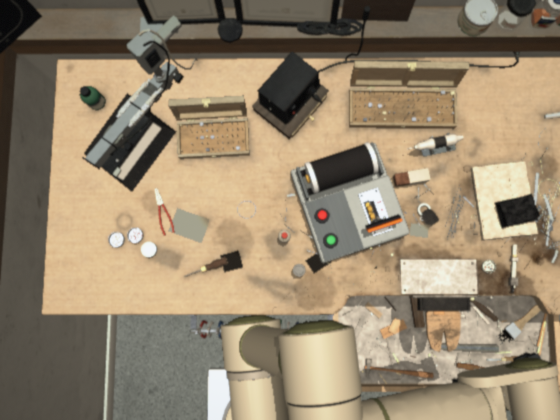

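View pics/side0.png

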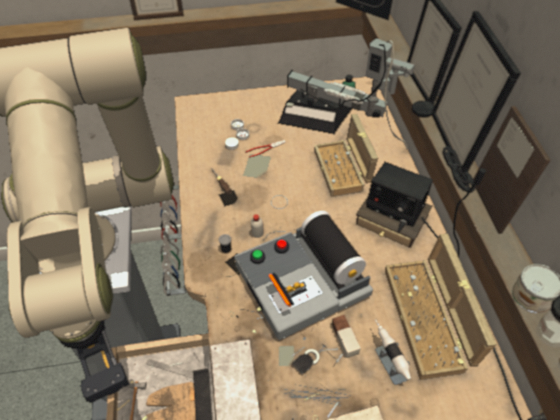

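Top view: green button at about (331,240), red at (322,215), and the orange lever bar at (383,225), leaning to the front. The bottle (284,237) and canister (298,271) stand left of the housing. Next I'll measure these.

```bash
python3 - <<'E'
from h import *
P={}
for n in('top','side'):
    z=np.load(f'pics/{n}0.npz'); im,d=z['im'],z['d']; p=pts(n,d); P[n]=p
    hsv=cv2.cvtColor(im,cv2.COLOR_RGB2HSV); h,s,v=[hsv[...,i].astype(int) for i in range(3)]
    inb=(p[...,0]>.25)&(p[...,0]<.8)&(abs(p[...,1])<.4)
    for name,m in dict(green=(h>40)&(h<85)&(s>120),red=((h<5)|(h>174))&(s>150),orange=(h>=5)&(h<16)&(s>180)&(v>120)).items():
        m=m&inb&(p[...,2]>.06)&(p[...,2]<.14)
        k,l,st,c=cv2.connectedComponentsWithStats(m.astype(np.uint8))
        for i in range(1,k):
            if st[i,4]>15:
                q=p[l==i]; print(n,name,st[i],np.median(q,0).round(4),q.min(0).round(3),q.max(0).round(3))
    # deck
    m=inb&(abs(p[...,2]-.056)<.004)
    q=p[m][:,:2].astype(np.float32); print(n,'deck',m.sum(),np.median(p[m],0),cv2.minAreaRect(q))
    k,l,st,c=cv2.connectedComponentsWithStats(m.astype(np.uint8)); i=1+st[1:,4].argmax(); q=p[l==i][:,:2].astype(np.float32); print(st[i],cv2.minAreaRect(q))
p=P['top']
for nm,(u,v) in dict(bottle=(284,237),can=(298,271),bench=(250,200)).items(): print(nm,p[v,u])
z=np.load('pics/top0.npz')['im'][130:300,250:450]; cv2.imwrite('pics/topz.png',cv2.resize(z,None,fx=4,fy=3.5,interpolation=2)[:600,:,::-1])
E
```

```text
top green [326 236  10   9  66] [ 0.4916 -0.1689  0.0772] [ 0.481 -0.183  0.067] [ 0.503 -0.159  0.085]
top red [318 210   9  10  74] [ 0.5579 -0.1484  0.0775] [ 0.546 -0.16   0.065] [ 0.573 -0.138  0.087]
top red [282 233   5   5  18] [ 0.5048 -0.0479  0.0776] [ 0.499 -0.053  0.071] [ 0.51  -0.043  0.084]
top orange [368 218  33  14 101] [ 0.5281 -0.3054  0.1165] [ 0.511 -0.347  0.109] [ 0.544 -0.263  0.125]
top deck 4206 [ 0.55996095 -0.23076445  0.05639884] ((0.635555624961853, -0.01832917332649231), (0.7599866986274719, 0.3406081795692444), 63.94319534301758)
[ 303  176  107   87 3903] ((0.5512789487838745, -0.2394934445619583), (0.16977845132350922, 0.24924632906913757), 18.387588500976562)
side green [252 250  11   9  77] [ 0.4931 -0.1738  0.0756] [ 0.481 -0.184  0.063] [ 0.507 -0.157  0.082]
side red [276 240  11   9  78] [ 0.5601 -0.1516  0.0745] [ 0.547 -0.161  0.063] [ 0.574 -0.135  0.082]
side orange [269 274  21  32 131] [ 0.5291 -0.3088  0.1151] [ 0.511 -0.352  0.106] [ 0.546 -0.265  0.122]
side deck 4630 [ 0.56397959 -0.24863653  0.05537163] ((0.6356403827667236, -0.0012339949607849121), (0.7921860814094543, 0.3378903865814209), 80.29259490966797)
[ 235  232  104  100 4301] ((0.5536320805549622, -0.24315191805362701), (0.17012403905391693, 0.2505612373352051), 18.160804748535156)
bottle [ 0.49914946 -0.04792876  0.08075082]
can [ 0.41124176 -0.08479104  0.04581353]
bench [0.61064457 0.04817541 0.00313576]
```

View pics/topz.png

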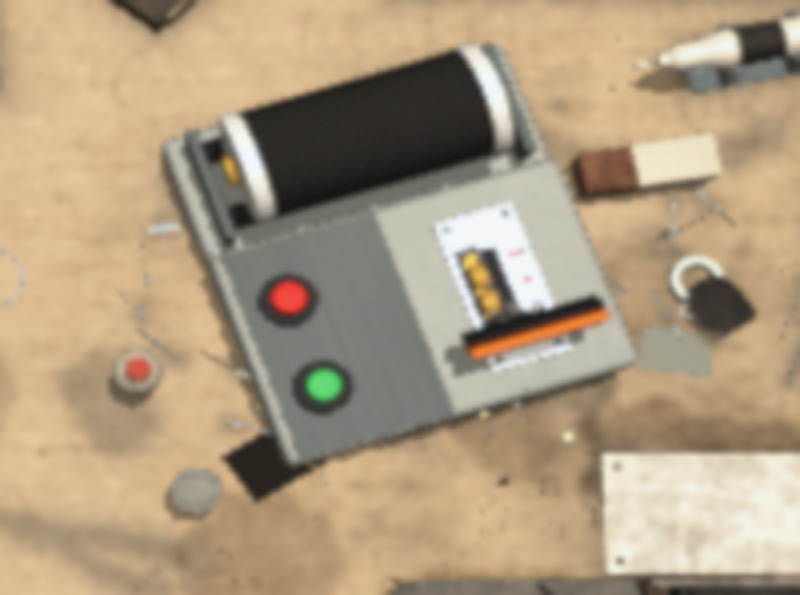

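Polisher at (0.5525, -0.2415) with yaw 18.3°. From that pose the green button should be at (0.4926, -0.1718) and the lever grip at (0.533, -0.306). Both agree with the measurements. The tool is already aligned, with tool y = -polisher x and tool x = -polisher y. I'll shut the fingers and approach high, in front of the lever.

>>> carry_out(
  series=[
    [-5.5,-29,0,0,0],
    [-5.5,-29,0,0,0],
    [-5.5,-29,0,0,0],
    [-5.5,-29,0,0,0],
    [-5.5,-29,0,0,0],
    [-5.5,-29,0,0,0],
    [-5.5,-29,0,0,0],
    [-5.5,-29,0,0,0],
    [-5.5,-29,0,0,0],
    [-5.5,-29,0,0,0],
    [-5.5,-29,0,0,0],
    [0,0,0,0,0],
  ],
  grip_force=5,
)

```text
t: 1.1
tool_pos: [0.4645, -0.3257, 0.2341]
tcp_rot: [179.9, 0.5, -71.2]
force: [-0.2, 0.4, -0.2]
finger_gap: 0.0105
```

```bash
cat >> h.py <<'E'
def loc(C=(.5525,-.2415),yaw=18.3):
    s=telemetry.sense(); a=np.radians(yaw); d=s['tool_pos'][:2]-C
    print('t',round(s['t'],2),'local',(np.array([d@[np.cos(a),np.sin(a)],d@[-np.sin(a),np.cos(a)],s['tool_pos'][2]])*1e3).round(1),'rot',s['tcp_rot'].round(2),'F',s['force'].round(1),'gap',round(s['finger_gap'],4))
E
python3 -c "
from h import *
loc(); print(calibration('wrist')); snap('wrist','w1'); snap('side','s1')"
```

```text
t 1.1 local [-110.   -52.3  234.1] rot [179.94   0.54 -71.19] F [-0.2  0.4 -0.2] gap 0.0105
{'vertical_fov': 65.70646984690485, 'cx': 282.34142437692464, 'cy': 205.13861696231794, 'hand_eye': array([[ 9.99999600e-01, -6.80699602e-04, -5.80893479e-04,
        -6.01840954e-04],
       [ 8.23104061e-04,  9.54374413e-01,  2.98611456e-01,
        -7.78282525e-02],
       [ 3.51125173e-04, -2.98611815e-01,  9.54374591e-01,
        -1.45764239e-01],
       [ 0.00000000e+00,  0.00000000e+00,  0.00000000e+00,
         1.00000000e+00]])}
```

View pics/w1.png

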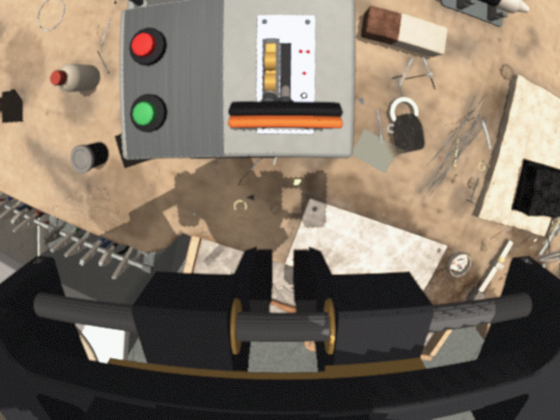

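View pics/s1.png

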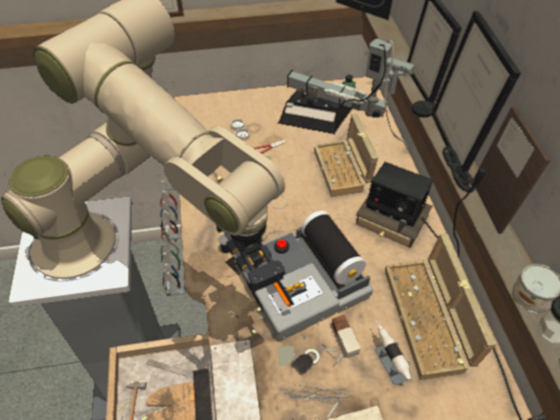

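The wrist view shows the lever bar (230–343, 115) centred ahead of the fingers and square to them, with nothing below the tips. Descending.

>>> carry_out(
  series=[
    [0,0,20,0,0],
    [0,0,25,0,0],
    [0,0,25,0,0],
    [0,0,25,0,0],
    [0,0,25,0,0],
    [0,0,15,0,0],
    [0,0,0,0,0],
  ],
)

```text
t: 1.78
tool_pos: [0.4542, -0.3329, 0.0948]
tcp_rot: [179.8, 0.4, -71.8]
force: [-1.0, 0.4, -1.1]
finger_gap: 0.0003
```

```bash
python3 -c "
from h import *
loc()"
```

```text
t 1.78 local [-122.   -55.9   94.8] rot [179.81   0.35 -71.79] F [-1.   0.4 -1.1] gap 0.0003
```

>>> carry_out(
  series=[
    [0,-15,0,0,0],
    [0,-15,0,0,0],
    [0,-15,0,0,0],
    [0,-10,0,0,0],
    [0,-8,0,0,0],
    [0,-8,0,0,0],
    [0,-8,0,0,0],
    [0,-8,0,0,0],
  ],
)

```text
t: 2.45
tool_pos: [0.5397, -0.3098, 0.1028]
tcp_rot: [179.7, -0.0, -72.2]
force: [-1.2, -0.7, 0.4]
finger_gap: 0.0006
```

```bash
python3 -c "
from h import *
loc()"
```

```text
t 2.45 local [-33.6 -60.9 102.8] rot [ 1.7971e+02 -2.0000e-02 -7.2190e+01] F [-1.2 -0.7  0.4] gap 0.0006
```

>>> carry_out(
  series=[
    [-2,0,4,0,0],
    [-2,0,3,0,0],
    [0,0,0,0,0],
  ],
)

```text
t: 2.7
tool_pos: [0.5402, -0.3053, 0.096]
tcp_rot: [179.8, -0.1, -72.1]
force: [-0.1, 0.2, 0.1]
finger_gap: 0.0004
```

```bash
python3 -c "
from h import *
loc(); snap('wrist','w2')"
```

```text
t 2.7 local [-31.7 -56.7  96. ] rot [ 1.7982e+02 -1.2000e-01 -7.2130e+01] F [-0.1  0.2  0.1] gap 0.0004
```

View pics/w2.png

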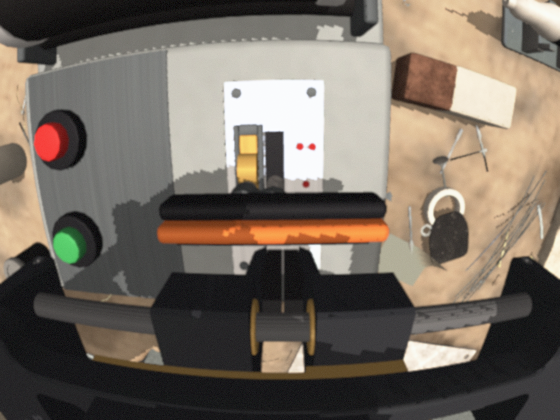

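The lever now stands upright in the low notch, with the orange bar at row 232 just ahead of the fingertips. I'll push on to high.

>>> carry_out(
  series=[
    [0,-6,0.3,0,0],
    [0,-6,0.5,0,0],
    [0,-6,0.6,0,0],
    [0,-6,0.6,0,0],
    [0,-6,0.6,0,0],
    [0,-5,0.5,0,0],
  ],
)

```text
t: 3.25
tool_pos: [0.5742, -0.295, 0.0939]
tcp_rot: [179.6, -0.1, -72.2]
force: [-0.2, 0.9, 0.0]
finger_gap: 0.0003
```

```bash
python3 -c "
from h import *
loc(); snap('wrist','w3')"
```

```text
t 3.25 local [  3.9 -57.6  93.9] rot [ 1.7962e+02 -8.0000e-02 -7.2220e+01] F [-0.2  0.9  0. ] gap 0.0003
```

View pics/w3.png

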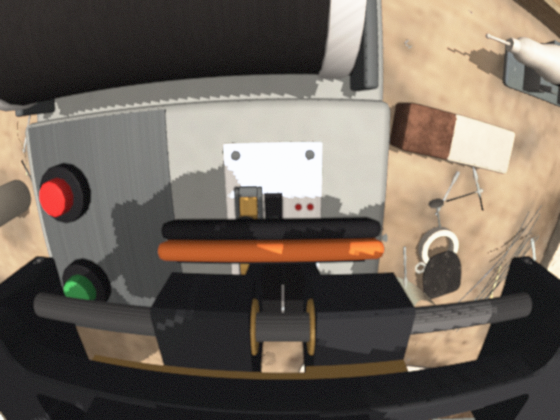

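>>> carry_out(
  series=[
    [0,-4,0,0,0],
    [0,-4,0.2,0,0],
    [0,-3,0.2,0,0],
    [0,0,0,0,0],
  ],
)

```text
t: 3.63
tool_pos: [0.5862, -0.2911, 0.0924]
tcp_rot: [179.5, -0.1, -72.2]
force: [-6.5, -1.2, 3.1]
finger_gap: 0.0004
```

```bash
python3 -c "
from h import *
loc(); snap('wrist','w4')"
```

```text
t 3.63 local [ 16.4 -57.7  92.4] rot [ 1.7951e+02 -8.0000e-02 -7.2160e+01] F [-6.5 -1.2  3.1] gap 0.0004
```

View pics/w4.png

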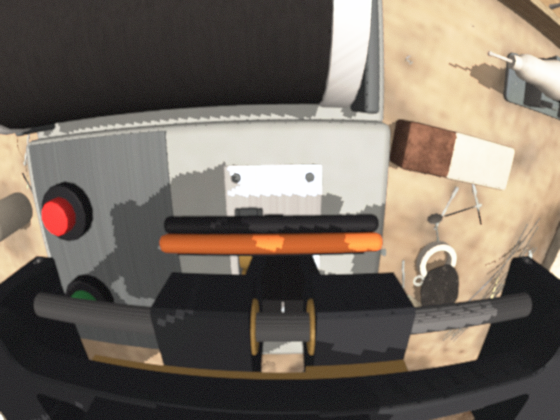

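>>> carry_out(
  series=[
    [0,-2,0,0,0],
    [0,-2,0,0,0],
    [0,-2,0,0,0],
    [0,0,0,0,0],
  ],
)

```text
t: 4.02
tool_pos: [0.586, -0.2914, 0.0925]
tcp_rot: [178.5, 0.2, -72.2]
force: [-1.0, -0.7, 2.2]
finger_gap: 0.0005
```

```bash
python3 -c "
from h import *
loc(); snap('wrist','w5')"
```

```text
t 4.02 local [ 16.1 -57.9  92.5] rot [178.55   0.22 -72.18] F [-1.  -0.7  2.2] gap 0.0005
```

View pics/w5.png

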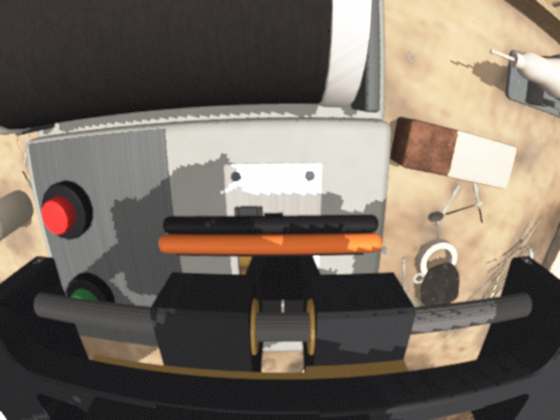

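The tool has stopped advancing and the bar hasn't moved, which fits the end stop. I'll back off, lift, and check where the lever is.

>>> carry_out(
  series=[
    [0,6,0,0,0],
    [0,12,0,0,0],
    [0,20,0,0,0],
    [0,20,0,0,0],
    [0,0,-25,0,0],
    [0,0,-25,0,0],
    [0,0,-25,0,0],
    [0,0,0,0,0],
  ],
)

```text
t: 4.73
tool_pos: [0.5292, -0.3091, 0.1693]
tcp_rot: [178.7, 0.3, -72.2]
force: [0.2, 0.1, 1.3]
finger_gap: 0.0005
```

```bash
python3 - <<'E'
from h import *
loc()
a=np.radians(18.3); R=np.array([[np.cos(a),np.sin(a)],[-np.sin(a),np.cos(a)]])
for n in('top','side'):
    s,im,d=snap(n,n+'6'); p=pts(n,d)
    hsv=cv2.cvtColor(im,cv2.COLOR_RGB2HSV); h,sa,v=[hsv[...,i].astype(int) for i in range(3)]
    for name,m in dict(green=(h>40)&(h<85)&(sa>120),orange=(h>=5)&(h<16)&(sa>180)&(v>100)).items():
        m=m&(p[...,2]>.06)&(p[...,2]<.14)&(p[...,0]>.4)&(p[...,0]<.7)
        if m.sum(): q=p[m]; L=(q[:,:2]-[.5525,-.2415])@R.T; print(n,name,m.sum(),np.median(L,0).round(4),np.median(q[:,2]).round(4))
E
```

```text
t 4.73 local [-43.4 -56.8 169.3] rot [178.73   0.32 -72.23] F [0.2 0.1 1.3] gap 0.0005
top green 67 [-0.0352  0.0874] 0.0786
top orange 85 [ 0.0386 -0.0338] 0.1202
side green 63 [-0.0369  0.0842] 0.0754
side orange 73 [ 0.0391 -0.0887] 0.1179
```

View pics/side6.png

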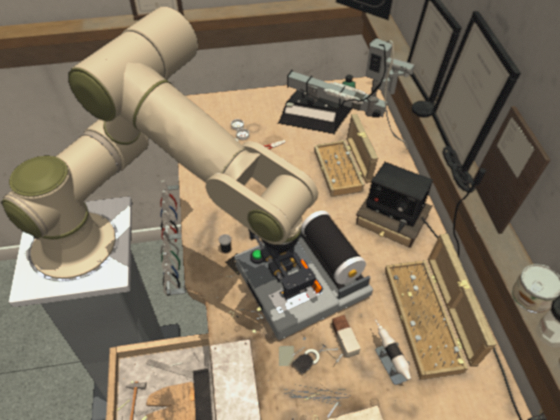

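The orange top face is at local x ≈ 39 mm, z ≈ 119 mm. At 0.8 rad I'd expect 40 and 120, so the lever is home in high. Moving over green at local (-35.5, 85.5).

>>> carry_out(
  series=[
    [-15,-1,0,0,0],
    [-20,-1,0,0,0],
    [-20,-1,0,0,0],
    [-20,-1,0,0,0],
    [-20,-1,0,0,0],
    [-20,-1,0,0,0],
    [-15,-1,0,0,0],
    [-5,0,0,0,0],
    [0,0,0,0,0],
  ],
)

```text
t: 5.58
tool_pos: [0.4872, -0.1691, 0.1529]
tcp_rot: [177.9, 1.5, -72.3]
force: [-0.3, -0.0, 0.7]
finger_gap: 0.0005
```

```bash
python3 -c "
from h import *
loc()"
```

```text
t 5.58 local [-39.3  89.3 152.9] rot [177.95   1.54 -72.3 ] F [-0.3 -0.   0.7] gap 0.0005
```

>>> carry_out(
  series=[
    [3,-3,10,0,0],
    [1,-1,15,0,0],
    [0,0,12,0,0],
    [0,0,10,0,0],
    [0,0,4,0,0],
    [0,0,0,0,0],
  ],
)

```text
t: 6.08
tool_pos: [0.491, -0.1753, 0.0937]
tcp_rot: [177.9, 1.6, -72.5]
force: [-0.2, 0.1, -0.0]
finger_gap: 0.0003
```

```bash
python3 -c "
from h import *
loc(); snap('wrist','w7')"
```

```text
t 6.08 local [-37.6  82.1  93.7] rot [177.85   1.62 -72.48] F [-0.2  0.1 -0. ] gap 0.0003
```

View pics/w7.png

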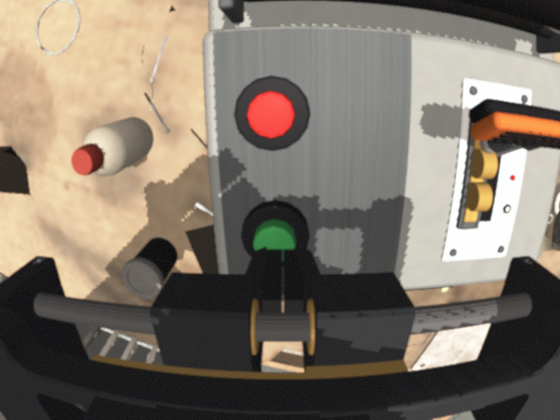

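The fingertips (col 283) are just above the green button (col 275), red is well clear at (271,113), and the lever still leans to the drum. I'll shift slightly and press.

>>> carry_out(
  series=[
    [-3,-3,5,0,0],
    [0,0,5,0,0],
    [0,0,4,0,0],
    [0,0,3,0,0],
    [0,0,2,0,0],
    [0,0,0,0,0],
  ],
)

```text
t: 6.63
tool_pos: [0.4937, -0.1723, 0.0748]
tcp_rot: [178.0, 1.4, -72.5]
force: [-1.4, 0.5, 4.0]
finger_gap: 0.0005
```

```bash
python3 -c "
from h import *
loc()"
```

```text
t 6.63 local [-34.1  84.2  74.8] rot [178.01   1.43 -72.5 ] F [-1.4  0.5  4. ] gap 0.0005
```

Force is already 4 N, so the button is partway down. I'll press on until it bottoms, hold briefly, then check.

>>> carry_out(
  series=[
    [0,0,2,0,0],
    [0,0,2,0,0],
    [0,0,2,0,0],
    [0,0,2,0,0],
  ],
)

```text
t: 6.97
tool_pos: [0.4939, -0.1724, 0.0721]
tcp_rot: [178.1, 1.3, -72.5]
force: [-10.1, 4.8, 25.2]
finger_gap: 0.0008
```

```bash
python3 -c "
from h import *
loc()"
```

```text
t 6.97 local [-33.9  84.   72.1] rot [178.07   1.31 -72.45] F [-10.1   4.8  25.2] gap 0.0008
```

Bottomed out: 25 N at z = 72 mm, against the expected 73. Releasing straight up.

>>> carry_out(
  series=[
    [0,0,0,0,0],
    [0,0,-5,0,0],
    [0,0,-15,0,0],
    [0,0,-25,0,0],
    [0,0,-30,0,0],
    [0,10,-30,0,0],
    [0,30,-20,0,0],
    [0,30,0,0,0],
    [0,30,0,0,0],
    [0,30,0,0,0],
    [0,0,0,0,0],
    [0,0,0,0,0],
  ],
)

```text
t: 7.97
tool_pos: [0.3707, -0.2143, 0.2094]
tcp_rot: [178.2, 1.0, -72.3]
force: [0.4, 0.4, 0.2]
finger_gap: 0.0007
```

```bash
python3 - <<'E'
from h import *
loc()
a=np.radians(18.3); R=np.array([[np.cos(a),np.sin(a)],[-np.sin(a),np.cos(a)]])
for n in('top','side'):
    s,im,d=snap(n,n+'8'); p=pts(n,d)
    hsv=cv2.cvtColor(im,cv2.COLOR_RGB2HSV); h,sa,v=[hsv[...,i].astype(int) for i in range(3)]
    for name,m in dict(green=(h>40)&(h<85)&(sa>120),red=((h<5)|(h>174))&(sa>150)&(p[...,1]<-.1),orange=(h>=5)&(h<16)&(sa>180)&(v>100)).items():
        m=m&(p[...,2]>.06)&(p[...,2]<.14)&(p[...,0]>.4)&(p[...,0]<.7)
        if m.sum(): q=p[m]; L=(q[:,:2]-[.5525,-.2415])@R.T; print(n,name,m.sum(),np.median(L,0).round(4),np.median(q[:,2]).round(4))
E
```

```text
t 7.97 local [-164.1   82.9  209.4] rot [178.18   1.03 -72.33] F [0.4 0.4 0.2] gap 0.0007
top green 66 [-0.0348  0.0869] 0.0776
top red 73 [0.0347 0.0861] 0.077
top orange 130 [ 0.0385 -0.0503] 0.1204
side green 76 [-0.0344  0.0838] 0.0752
side red 75 [0.0352 0.0832] 0.0751
side orange 150 [ 0.0388 -0.0599] 0.1178
```

View pics/top8.png

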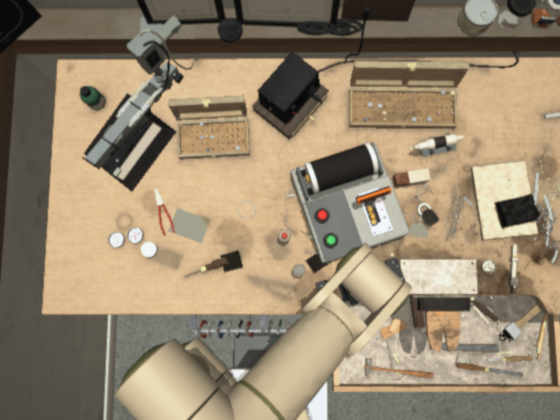

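View pics/side8.png

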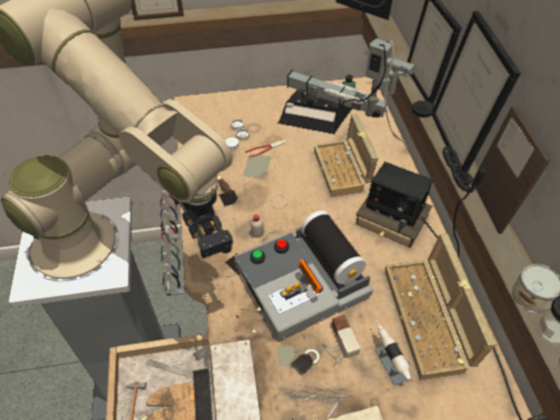

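The lever leans to the drum (top view, 373,195). Both buttons are up, at the same height as at the start. The loose things are where they were, and the arm is clear. Handing in.

```bash
python3 -c "
from h import *
print(workorder.close_job()); loc()"
```

```text
the job is handed in; nothing more can be done
None
the job is handed in; nothing more can be done
```

I pushed the T-lever from off, through low, to the end stop in high with the fingers shut. Then I pressed the green button once and let it come up, and handed the job in at about 8 s. The hand-in gives no verdict, so success rests on my own checks.

- **Lever:** after I backed off, and again at the end, the orange top face measured about 39 mm toward the drum and 118–120 mm up. At 0.8 rad I expected 40 and 120 mm, so it's in the high notch.
- **Green button:** it bottomed at a fingertip height of 72 mm with about 25 N on the tool (expected 73 mm when fully down). That force is well above the 5 N the button needs, but far below the 120 N limit.
- **Both buttons at the end:** green and red sit at equal height (75–78 mm), up again and matching their starting readings.
- **Loose things:** they look unmoved in the before and after pictures, judged by eye rather than measured. The arm is clear, and the force on the tool is near zero.
- **Small disagreements:** the tool drifted up to 8 mm in height while pushing, which I corrected. It ended tilted about 2°. Neither affected the outcome as far as I can see. The top and side cameras differ by about 2–3 mm, close to the stated calibration of about 2 mm.

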